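Fit a microscope focus axle and hold its snap ring open at the groove

ROBOT

A 6-joint arm with a two-finger parallel gripper is mounted at the origin on the work surface. World frame = base frame: x ahead of the robot, y to its left, z up, the work surface at z = 0. Lengths are in mm, angles in rad, forces in N, time in s.
With the tool pointing down it reaches from about 350 to 975 mm from the base axis. Payload 7.1 kg.
Tool frame: the origin (TCP) lies on the front face of the gripper's body, between the roots of the fingers; the fingertips stand 80 mm ahead of it and the grasp point (between the pads) lies 61 mm ahead of it; z points along the fingers, y is the line along which they close (so a half turn about z gives the same grasp; the last joint's range is limited). The gripper opens to 88 mm and grips with 3 to 60 N. Pads are 20 mm wide; open, the fingers measure 115 mm over their backs; the gripper's body (75 mm by 178 mm) begins 61 mm behind the grasp point.
Start: joints at [1.296, 0.423, 1.63, -0, 1.089, -0.019], TCP at [158.106, 604.655, 302.675] pointing down, gripper open.
Joint ranges: [-3, 3], [-0.9, 2.11], [0.09, 2.58], [-1.31, 4.45], [0.11, 2.69], [-2.54, 2.54]. Speed limits (rad/s): [2.39, 2.39, 3.01, 3.14, 3.14, 3.14].

INTERFACE

Orientations are given as a unit quaternion [w, x, y, z].
In Python, from station import read_state, capture, camera_info, finish_job, look_for gives the robot as it stands.
- The arm moves only by the tool move_arm, never from a script. Its argument "motion" is a list of rows, each an object with "travel": the shift along the tool's x, y, z in cm, a list of three; "twist": the turn, a rotation vector about the tool's x, y, z in rad, a list of three; "jaw": the finger opening in cm, from 0 to 8.78. In form: [{"travel": [dx, dy, dz], "twist": [rx, ry, rz], "jaw": jaw}, ...]. A call has 1 to 5 rows; each row shifts and turns the commanded pose from where the row before left it, along the tool's axes as they then stand; what a row does not reach is not made up. A row lasts 1/10 s, in which the tool goes at most 50 mm and 8.59 degrees, less where a joint would pass 70% of its speed; a pose out of reach is approached as far as the arm can. A call with a gripper value outside its range is refused whole. The fingers move at their own pace and stop on an object; "squeeze" is the grip in N (left out, the last holds). Time passes only in rows, so rows that do not move let the fingers close. It gives the time, the measured TCP pose, the force, the opening and the grip force at its end, in the units of the state.
- read_state(): the state, without advancing time (a new reading comes with each control period).
- capture(name): name is "side" or "top"; returns the picture (384x512x3 uint8, blue, green, red); there is no depth.
- camera_info(name): a dict with "vertical_fov" (degrees; the focal length in pixels is half the picture's height over the tangent of half this angle, whatever the lens; pixels are square), "cx", "cy" (the principal point, pixels), "distortion" ([k1, k2, p1, p2, k3] as OpenCV has them; the pictures are not rectified), "xyz" and "attitude" of the camera in the world. Camera axes: x right, y down, z forward; pixel columns grow to the right and rows downward; lengths in mm; the calibration is good to about 2 mm. A picture is of the moment at which its call begins. camera_info takes no time and is no camera call.
- finish_job(): hands the job in; it is judged then, once.
Trained networks look in the newest picture that a camera, given by its name, has taken for a name from the list of things; names that differ only in an ending like _2 or _b are one class to them, and where a whole thing is asked for, a point or a joint stands for the part that bears it (a point fixed in the world has none). Each returns a list of dicts, best first, with "confidence" (0 to 1); they miss things now and then, are a little off and sometimes report something else, mostly with a low value. They report only what shows in the picture. A call takes as long as a camera call.
- look_for(camera, query): "xyz" ([x, y, z] in mm, in the coordinates of the camera as it stood for that picture, good to about 4 mm: the middle of the surface that is visible of it).
The state is a dict: "time": time; "joint_positions": joint angles; "joint_velocities": joint speeds; "effort": joint torques, N m; "position": TCP position; "ee_rot": TCP orientation; "contact_force": force on the tool from outside, world axes, zero at the start; "ft_torque": the same for the moment, N m; "grip_width": finger opening in mm; "grip_force": force on a finger pad.
Only numpy, scipy, OpenCV 4.12 (cv2) and the standard library are available. Lean on these libraries where they do the work, as an engineer would, in place of code of your own. Each camera call takes 0.05 s, during which the arm holds its last target. There are 200 camera calls.

TASK

Slide the loose steel axle stub, groove uppermost as it stands, fully home into the bore of the bearing housing. Then take the snap-ring pliers by both handles out of their stand, squeeze the handles right together so that the ring on the tips spreads open, slide the open ring down over the axle until it lies level in the groove just above the housing's top face, without bearing down hard, and leave the other things on the bench alone. Finish there holding: keep hold of the pliers, handles squeezed and ring spread round the groove; do not let go.

Things in the scene. Friction and masses are not known exactly. Their poses are not given: they have to be found in the camera images.
- axle_mid (a point): Centre, half-way up, of the loose steel axle stub: upright cylinder, 29 mm diameter, 68 mm long, about 0.2 kg, z up along it. Foot 34 mm below this point, chamfered; top 34 mm above. A groove 5 mm wide, 2 mm deep runs round it 2 to 7 mm above this point. It starts standing upright on the bench.
- housing_hole0 (a point): Centre of the bore's mouth in the flat top face of the fixed bearing housing; z up. Blind vertical bore 30.5 mm wide, 36 mm deep, mouth chamfered 1.5 mm. Fully home, the axle stands on the bore's bottom: its centre 2 mm below this point, its top 32 mm above, its groove 0 to 5 mm above the top face.
- housing: The fixed bearing housing: white block 70 x 70 mm, 50 mm high, with a thin foot plate 110 mm long in x and black side caps on its y sides, 12 mm out, lower than the top. Origin at the centre of its underside, 50 mm below the bore's mouth.
- pliers: Snap-ring pliers, upright in the stand, 0.22 kg. Origin at the pivot; z up towards the handles, x the way the ring sticks out, y the line along which the handles close. Its cross bar, 84 mm long in y, 12 x 12 mm, lies in the stand's notches with 2 mm play; lift straight up. Tip arms go down and bend forward 36 mm below the pivot. Nothing of it is lower than 47 mm below the pivot squeezed, 50 mm slack.
- pliers_grip (a point): Point midway between the two black handles, 45 mm above the pivot, axes as the pliers. Handles: flat bars 14 mm wide in x, 20 to 70 mm above the pivot; slack they lean apart (45 mm over the outer faces here, 55 mm at the top), squeezed they are parallel, 26 mm over. They swing symmetrically. A grip of 20 N or more holds them at the stop. Best squeezed in the stand, which keeps the pliers in place.
- handle_l (a joint): Squeeze of each handle (rad): 0 slack, ring closed to 28 mm inside, too small for the axle; 0.21 fully squeezed, at a stop, ring spread wide enough to pass a 36 mm disc. Springs back when let go.
- ring_centre (a point): Centre of the spread ring's opening, on its mid-plane: 25 mm ahead of the pivot in x, 45 mm below it (90 mm below pliers_grip). The steel ring is fixed on the tips and stays on them: 3 mm thick, 4 mm broad, 32 mm mean diameter when slack, horizontal, gap towards the pliers. With its underside on the housing's face this point is 1.5 mm above the face. About 3 mm to spare round the axle.
- stand: Fixed stand for the pliers, origin under its centre, axes as the pliers. Grey base 85 x 125 x 8 mm; two aluminium posts 40 mm wide in x, 30 to 50 mm to either side in y, notched in the middle to carry the cross bar 75 mm above the bench; highest walls at 83 mm. The resting pliers' pivot is 81 mm above the bench, over the centre.
- mouse: Bystander: computer mouse, 105 x 56 x 32 mm, origin under its centre. Leave alone.
- objective: Bystander: microscope objective standing upright, 30 mm wide, 48 mm high, origin under its centre. Leave alone.
- slidebox: Bystander: flat box for slides, 85 x 100 x 30 mm, origin under its centre. Leave alone.

How it is judged (in metres and radians):
On the way, in this order (a step that is already met when the one before it is completed fails the run):
1. the axle stands fully home in the bore, while the pliers still stand in their stand (z of axle_mid in the frame of housing_hole0 below 0 m and horizontal distance between axle_mid and housing_hole0 below 0.003 m and angle between axle_mid's own z axis and vertical below 0.1 rad and distance between pliers and stand below 0.086 m), for 0.2 s.
2. the pliers are lifted out of the stand with the ring spread (distance between pliers and stand above 0.1 m and value of joint handle_l above 0.18 rad), for 0.1 s.
At the end, for the whole second after the job is handed in: Axle fully home (within 2 mm), upright; pliers held in the fingers, handles squeezed past 0.18 rad; ring centred on the axle within 5 mm, level within 0.12 rad, its mid-plane 0 to 4.5 mm above the housing face, at rest, pressing on the housing with under 20 N (z of axle_mid in the frame of housing_hole0 below 0 m and horizontal distance between axle_mid and housing_hole0 below 0.003 m and angle between axle_mid's own z axis and vertical below 0.1 rad and horizontal distance between ring_centre and axle_mid below 0.005 m and z of ring_centre in the frame of housing_hole0 between 0 and 0.0045 m and angle between the z axis of pliers and the z axis of housing_hole0, either way round below 0.12 rad and value of joint handle_l above 0.18 rad and contact force between the fingers and pliers above 2 N and contact force between pliers and housing below 20 N and linear speed of pliers below 0.02 m/s); the arm keeps its last pose, push and grip.
It fails at once if a bystander is disturbed (moved more than 20 mm) (distance of any of mouse, objective, slidebox from where it was at the start of the episode above 0.02 m).
It fails at once if the pliers are tipped over (angle between pliers's own z axis and vertical above 0.6 rad).
It also fails if it takes over 54 s, if anything falls off the work surface, if the arm or the gripper's body presses on something with over 40 N, if the wrist force passes 120 N, or if a joint passes its speed limit or range.

## Working session

There is one attempt and no reset: what is moved stays moved. The work goes in short steps, Python scripts to look and compute and a tool call to move; the robot and the scene stay as the last step left them, time stands still between calls to the robot, and variables do not carry over. Pictures are saved under pics/ and viewed, at most 10 in all, crops included, and the job is handed in when it is done.

Besides the shell and the picture viewer there is one more tool, called by a JSON object that holds its "fn" and its "kwargs", one argument or row to a line. move_arm: Moves the arm, as the interface text tells. Its arguments: {"type":"object","properties":{"motion":{"type":"array","items":{"type":"object","properties":{"travel":{"type":"array","items":{"type":"number"}},"twist":{"type":"array","items":{"type":"number"}},"jaw":{"type":"number"}}}},"squeeze":{"type":"number"}},"required":["motion"]}

```bash
mkdir -p pics; cat > h.py <<'E'
import numpy as np,cv2
from scipy.spatial.transform import Rotation as R
from station import *
def cam(n):
    c=camera_info(n);f=192/np.tan(np.radians(c['vertical_fov']/2))
    K=np.array([[f,0,c['cx']],[0,f,c['cy']],[0,0,1.]])
    q=c['attitude'];M=R.from_quat([q[1],q[2],q[3],q[0]]).as_matrix()
    return K,np.array(c['distortion'],float),M,np.array(c['xyz'],float)
def proj(n,P):
    K,d,M,t=cam(n);P=(np.atleast_2d(P)-t)@M
    return cv2.projectPoints(P,np.zeros(3),np.zeros(3),K,d)[0][:,0]
def ray(n,uv,z):
    K,d,M,t=cam(n);p=cv2.undistortPoints(np.array(uv,float).reshape(-1,1,2),K,d)[:,0]
    D=np.c_[p,np.ones(len(p))]@M.T
    return t+D*((z-t[2])/D[:,2])[:,None]
def look(n,q):
    K,d,M,t=cam(n)
    return [(r['confidence'],(M@np.array(r['xyz'])+t).round(1)) for r in look_for(n,q)[:3]]
E
python3 - <<'E'
from h import *
print(camera_info('side'),camera_info('top'))
a=capture('top');b=capture('side')
cv2.imwrite('pics/t0.png',cv2.resize(a,(800,600)));cv2.imwrite('pics/s0.png',cv2.resize(b,(800,600)))
for n in('top','side'):
  for q in('axle_mid','housing','pliers','stand','mouse','objective','slidebox'):
    l=look(n,q);print(n,q,[(round(c,2),x.tolist(),proj(n,x)[0].round().tolist()) for c,x in l[:2]])
print(read_state())
E
```

```text
{'vertical_fov': 52.91158803488091, 'cx': 253.93136946760504, 'cy': 194.02049715315968, 'distortion': array([-0.02213516,  0.        ,  0.        ,  0.        ,  0.        ]), 'xyz': array([464.17583488, 824.49138581, 594.39094488]), 'attitude': array([ 0.04531846, -0.06426254,  0.87085934, -0.48520157])} {'vertical_fov': 53.796620269250184, 'cx': 257.5890756157405, 'cy': 192.11600328119258, 'distortion': array([-0.05949128,  0.        ,  0.        ,  0.        ,  0.        ]), 'xyz': array([ 419.35624198,    4.06847021, 1050.20451894]), 'attitude': array([-0.06958175,  0.70541004, -0.7031712 ,  0.05572534])}
top axle_mid [(0.51, [532.4, 248.6, 65.2], [172.0, 216.0])]
top housing [(0.69, [500.4, 59.8, 50.1], [244.0, 229.0]), (0.23, [473.9, -329.3, 92.5], [397.0, 238.0])]
top pliers [(0.81, [477.0, -329.5, 92.7], [397.0, 237.0])]
top stand []
top mouse [(0.86, [742.3, -35.3, 36.6], [279.0, 142.0])]
top objective [(0.74, [499.4, 62.1, 50.2], [243.0, 229.0]), (0.43, [468.7, -328.7, 6.2], [386.0, 242.0])]
top slidebox [(0.83, [709.9, -277.8, 34.3], [367.0, 154.0])]
side axle_mid [(0.8, [
[... 414 characters left out ...]
joint_positions': array([ 1.29603416e+00,  4.23082766e-01,  1.62984632e+00,  1.05721030e-05,
        1.08859323e+00, -1.90286873e-02]), 'joint_velocities': array([ 0.0002755 ,  0.0008124 , -0.00014332, -0.00131484,  0.00150701,
        0.00115423]), 'effort': array([ 1.04960211e-03, -5.44508922e+01, -2.74033642e+01,  6.43465924e-02,
        1.68077118e-02,  1.55987760e-05]), 'position': array([158.09117895, 604.6899712 , 302.70696264]), 'ee_rot': array([5.14209922e-07, 1.27521019e-01, 9.91835868e-01, 3.54727841e-05]), 'contact_force': array([ 0.18507829, -0.63134181,  0.19512675]), 'ft_torque': array([-0.01488385, -0.00211322,  0.03350897]), 'grip_force': 0.0, 'grip_width': 88.1705624194826}
```

View pics/t0.png

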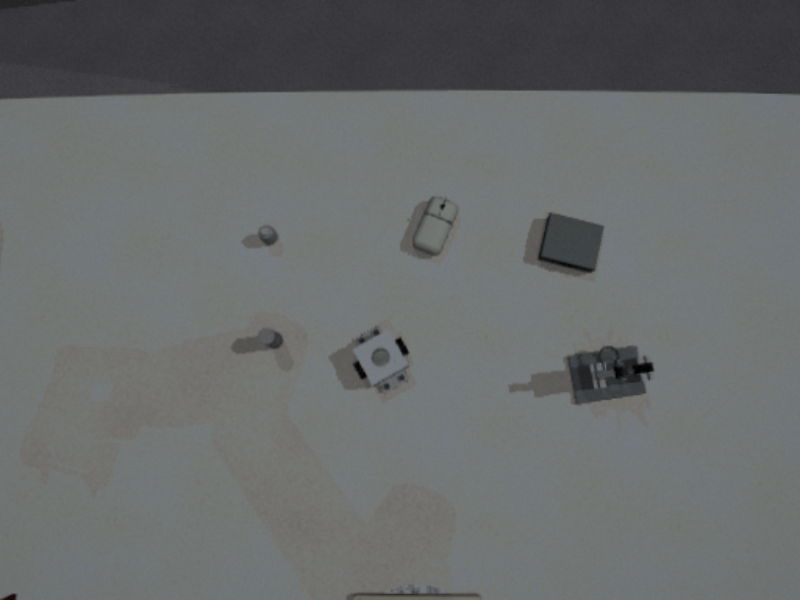

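View pics/s0.png

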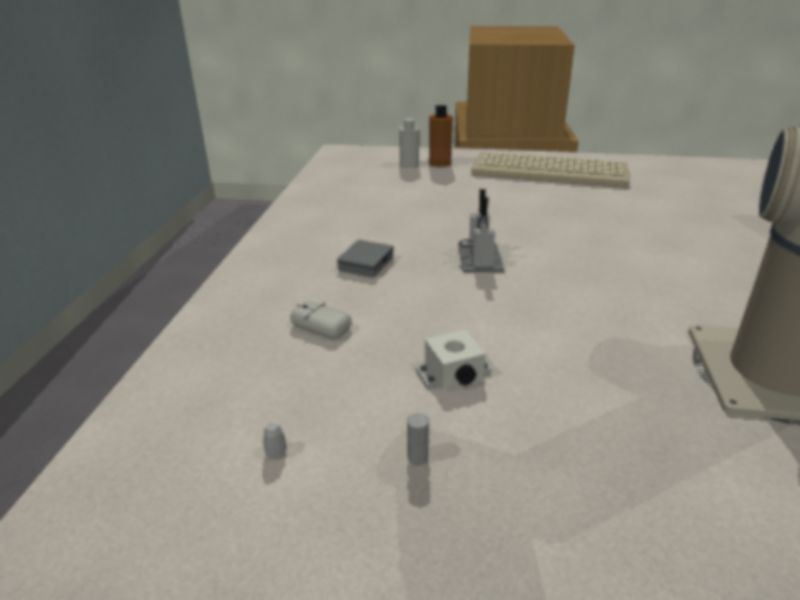

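The top view shows the axle top at about (267,337), the bore at (381,355) and the pliers and stand near (612,370). The side view has the axle top at (418,420) and the bore at (455,345). Next I'll enlarge these for finer measurement.

```bash
python3 - <<'E'
from h import *
T=cv2.imread;a=capture('top');b=capture('side')
cv2.imwrite('pics/top_raw.png',a);cv2.imwrite('pics/side_raw.png',b)
def tile(im,u,v,s=44):
    c=im[v-s//2:v+s//2,u-s//2:u+s//2];c=cv2.resize(c,(264,264),interpolation=cv2.INTER_CUBIC)
    c=cv2.normalize(c,None,0,255,cv2.NORM_MINMAX)
    for k in range(0,s,10):
        x=int((k+.5)*264/s);cv2.line(c,(x,0),(x,5),(0,0,255),1);cv2.line(c,(0,x),(5,x),(0,0,255),1)
    cv2.putText(c,f'{u-s//2},{v-s//2}',(8,20),0,.45,(0,0,255),1);return c
r1=np.hstack([tile(a,171,217),tile(a,244,228),tile(a,394,237,60)])
r2=np.hstack([tile(b,267,281),tile(b,291,230),tile(b,308,147,60)])
cv2.imwrite('pics/c1.png',np.vstack([r1,r2]))
E
```

```text
(no output)
```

View pics/c1.png

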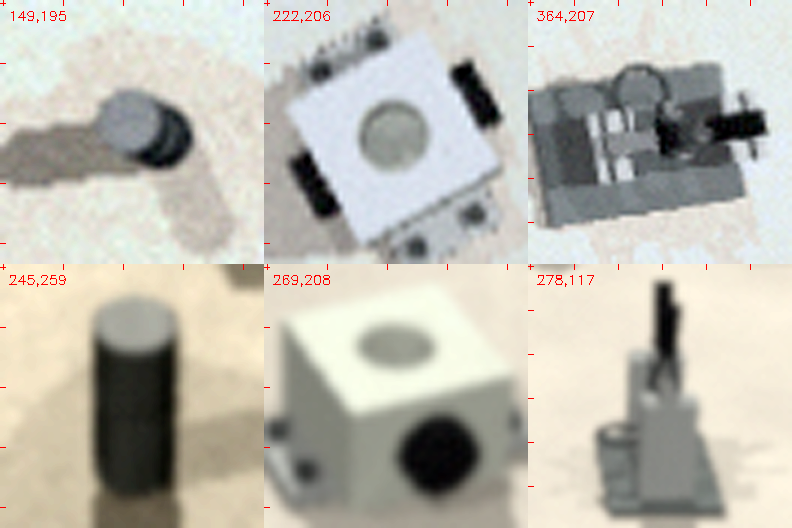

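```bash
python3 - <<'E'
from h import *
print('axle',ray('top',[[170.2,214.6]],68),ray('side',[[267.2,268.9]],68))
print('bore',ray('top',[[243.25,228.1]],50),ray('side',[[290.8,221.4]],50))
c=np.array([[3,88],[192,63],[215,195],[20,227]])+.5
p=ray('top',c/4.4-.5+[364,207],8);print(p,p.mean(0))
for i in range(4):
  e=p[(i+1)%4]-p[i];print(np.linalg.norm(e),np.degrees(np.arctan2(e[1],e[0])))
r=ray('top',np.array([[112.5,88.5]])/4.4-.5+[364,207],36);print('ring',r)
c=np.array([[72,251],[194,253]])+.5;print('side base front',ray('side',c/4.4-.5+[278,117],8))
print(ray('side',np.array([[135,21.5],])/4.4-.5+[278,117],151))
E
```

```text
axle [[535.0860479  253.39760422  68.        ]] [[535.87059301 258.06454813  68.        ]]
bore [[502.00775287  61.63605683  50.        ]] [[503.18649353  66.66852482  50.        ]]
[[ 510.20317176 -269.19941146    8.        ]
 [ 525.86382387 -389.42884038    8.        ]
 [ 443.61060138 -398.99743827    8.        ]
 [ 424.28780115 -276.27781231    8.        ]] [ 475.99134954 -333.47587561    8.        ]
121.24508899076031 -82.57864207522873
82.80791432914134 -173.36455090920916
124.23154672899379 98.94803432318476
86.20646533697942 4.709850942777481
ring [[ 507.74432324 -328.65448859   36.        ]]
side base front [[ 515.70472351 -250.00378214    8.        ]
 [ 429.2758764  -258.03631182    8.        ]]
[[ 482.37531042 -334.5810622   151.        ]]
```

Both cameras give the same offset from axle to bore: about (-33, -191.6). I'll align the tool y with world y and fly above the axle.

{"fn": "move_arm", "kwargs": {
  "motion": [
    {"travel": [0,0,0],"twist": [0,0,-0.1277],"jaw": 8.5},
    {"travel": [0,0,0],"twist": [0,0,-0.1277],"jaw": 8.5},
    {"travel": [-3.15,-2.91,0.4],"twist": [0,0,0],"jaw": 8.5},
    {"travel": [-3.15,-2.91,0.4],"twist": [0,0,0],"jaw": 8.5},
    {"travel": [-3.15,-2.91,0.4],"twist": [0,0,0],"jaw": 8.5}
  ]
}}

```text
time: 1.4
position: [253.2, 516.5, 290.6]
ee_rot: [0.0, -0.0, 1.0, 0.0]
contact_force: [0.5, 0.3, 0.3]
grip_width: 85.2
grip_force: 0.0
```

{"fn": "move_arm", "kwargs": {
  "motion": [
    {"travel": [-3.15,-2.91,0.4],"twist": [0,0,0],"jaw": 8.5},
    {"travel": [-3.15,-2.91,0.4],"twist": [0,0,0],"jaw": 8.5},
    {"travel": [-3.15,-2.91,0.4],"twist": [0,0,0],"jaw": 8.5},
    {"travel": [-3.15,-2.91,0.4],"twist": [0,0,0],"jaw": 8.5},
    {"travel": [-3.15,-2.91,0.4],"twist": [0,0,0],"jaw": 8.5}
  ]
}}

```text
time: 1.9
position: [411.2, 370.5, 270.8]
ee_rot: [0.0, 0.0, 1.0, 0.0]
contact_force: [0.5, 0.2, 0.4]
grip_width: 85.0
grip_force: 0.0
```

{"fn": "move_arm", "kwargs": {
  "motion": [
    {"travel": [-3.15,-2.91,0.4],"twist": [0,0,0],"jaw": 8.5},
    {"travel": [-3.15,-2.91,0.4],"twist": [0,0,0],"jaw": 8.5},
    {"travel": [-3.15,-2.91,0.4],"twist": [0,0,0],"jaw": 8.5},
    {"travel": [-3.15,-2.91,0.4],"twist": [0,0,0],"jaw": 8.5},
    {"travel": [0,0,0],"twist": [0,0,0],"jaw": 8.5}
  ]
}}

```text
time: 2.4
position: [539.1, 252.2, 254.4]
ee_rot: [0.001, 0.002, 1.0, -0.0]
contact_force: [0.1, 0.2, 0.6]
grip_width: 85.0
grip_force: 0.0
```

{"fn": "move_arm", "kwargs": {
  "motion": [
    {"travel": [0,0,4.0],"twist": [0,0,0],"jaw": 8.5},
    {"travel": [0,0,4.0],"twist": [0,0,0],"jaw": 8.5},
    {"travel": [0,0,3.5],"twist": [0,0,0],"jaw": 8.5},
    {"travel": [0,0,2.0],"twist": [0,0,0],"jaw": 8.5},
    {"travel": [0,0,0],"twist": [0,0,0],"jaw": 6}
  ],
  "squeeze": 5
}}

```text
time: 2.9
position: [533.7, 255.1, 116.9]
ee_rot: [-0.003, -0.0, 1.0, -0.001]
contact_force: [0.4, 0.1, -1.5]
grip_width: 79.9
grip_force: 0.0
```

{"fn": "move_arm", "kwargs": {
  "motion": [
    {"travel": [0,0,0],"twist": [0,0,0],"jaw": 4.5},
    {"travel": [0,0,0],"twist": [0,0,0],"jaw": 3.5},
    {"travel": [0,0,0],"twist": [0,0,0],"jaw": 2.8},
    {"travel": [0,0,0],"twist": [0,0,0],"jaw": 2.8},
    {"travel": [0,0,0],"twist": [0,0,0],"jaw": 2.8}
  ]
}}

```text
time: 3.4
position: [536.3, 255.4, 120.5]
ee_rot: [0.001, 0.0, 1.0, 0.0]
contact_force: [-0.4, -0.6, -0.4]
grip_width: 40.5
grip_force: 0.0
```

{"fn": "move_arm", "kwargs": {
  "motion": [
    {"travel": [0,0,0],"twist": [0,0,0],"jaw": 2.7},
    {"travel": [0,0,0],"twist": [0,0,0],"jaw": 2.7},
    {"travel": [0,0,0],"twist": [0,0,0],"jaw": 2.7},
    {"travel": [0,0,0],"twist": [0,0,0],"jaw": 2.7}
  ]
}}

```text
time: 3.8
position: [536.1, 255.2, 119.9]
ee_rot: [0.0, 0.0, 1.0, -0.0]
contact_force: [0.0, -2.3, 3.0]
grip_width: 27.9
grip_force: 5.0
```

```bash
python3 - <<'E'
from h import *
a=capture('top');b=capture('side');s=read_state();print(s['position'],s['grip_width'],s['grip_force'],s['contact_force'])
def t(im,u,v,s=80):
    return cv2.resize(im[v-s//2:v+s//2,u-s//2:u+s//2],(400,400),interpolation=cv2.INTER_CUBIC)
cv2.imwrite('pics/c2.png',np.hstack([t(a,171,217),t(b,267,281)]))
E
```

```text
[536.09240611 255.19109017 119.838556  ] 28.18276866909408 5.000135824084282 [ 0.48640328 -2.5263665   4.10597921]
```

View pics/c2.png

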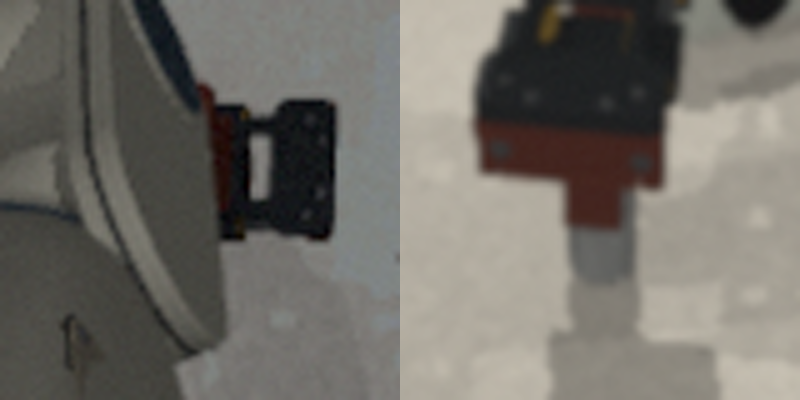

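The picture shows the fingers closed on the upright axle, with the axle a few mm off-centre in x. I'll regrip after a quarter turn to centre that too.

{"fn": "move_arm", "kwargs": {
  "motion": [
    {"travel": [0,0,0],"twist": [0,0,0],"jaw": 5},
    {"travel": [0,0,0],"twist": [0,0,0],"jaw": 5},
    {"travel": [0,0,0],"twist": [0,0,0.1428],"jaw": 5},
    {"travel": [0,0,0],"twist": [0,0,0.1428],"jaw": 5},
    {"travel": [0,0,0],"twist": [0,0,0.1428],"jaw": 5}
  ]
}}

```text
time: 4.4
position: [535.8, 255.4, 119.4]
ee_rot: [-0.0, 0.216, 0.976, -0.0]
contact_force: [0.4, 0.3, -0.0]
grip_width: 49.6
grip_force: 0.0
```

{"fn": "move_arm", "kwargs": {
  "motion": [
    {"travel": [0,0,0],"twist": [0,0,0.1428],"jaw": 5},
    {"travel": [0,0,0],"twist": [0,0,0.1428],"jaw": 5},
    {"travel": [0,0,0],"twist": [0,0,0.1428],"jaw": 5},
    {"travel": [0,0,0],"twist": [0,0,0.1428],"jaw": 5},
    {"travel": [0,0,0],"twist": [0,0,0.1428],"jaw": 5}
  ]
}}

```text
time: 4.9
position: [535.8, 255.4, 119.4]
ee_rot: [-0.0, 0.543, 0.84, -0.0]
contact_force: [-0.7, 1.0, 0.3]
grip_width: 50.4
grip_force: 0.0
```

{"fn": "move_arm", "kwargs": {
  "motion": [
    {"travel": [0,0,0],"twist": [0,0,0.1428],"jaw": 5},
    {"travel": [0,0,0],"twist": [0,0,0.1428],"jaw": 5},
    {"travel": [0,0,0],"twist": [0,0,0.1428],"jaw": 5},
    {"travel": [0,0,0],"twist": [0,0,0],"jaw": 2.7},
    {"travel": [0,0,0],"twist": [0,0,0],"jaw": 2.7}
  ]
}}

```text
time: 5.4
position: [535.9, 255.4, 119.5]
ee_rot: [-0.0, 0.706, 0.708, -0.0]
contact_force: [-0.2, -0.4, -0.8]
grip_width: 36.9
grip_force: 0.0
```

{"fn": "move_arm", "kwargs": {
  "motion": [
    {"travel": [0,0,0],"twist": [0,0,0],"jaw": 2.7},
    {"travel": [0,0,0],"twist": [0,0,0],"jaw": 2.7},
    {"travel": [0,0,0],"twist": [0,0,0],"jaw": 2.7},
    {"travel": [0,0,0],"twist": [0,0,0],"jaw": 2.7}
  ]
}}

```text
time: 5.8
position: [535.8, 255.3, 119.6]
ee_rot: [-0.0, 0.707, 0.707, -0.0]
contact_force: [-1.6, 0.4, 0.2]
grip_width: 28.6
grip_force: 5.0
```

{"fn": "move_arm", "kwargs": {
  "motion": [
    {"travel": [0,0,0],"twist": [0,0,0],"jaw": 2.5},
    {"travel": [0,0,-2.0],"twist": [0,0,0],"jaw": 2.5},
    {"travel": [0,0,-3.0],"twist": [0,0,0],"jaw": 2.5},
    {"travel": [0,0,-2.5],"twist": [0,0,0],"jaw": 2.5},
    {"travel": [-2.16,-0.29,0],"twist": [0,0,0],"jaw": 2.5}
  ],
  "squeeze": 25
}}

```text
time: 6.3
position: [535.5, 235.9, 198.2]
ee_rot: [0.001, 0.707, 0.708, 0.004]
contact_force: [1.1, -0.7, -2.2]
grip_width: 28.1
grip_force: 25.0
```

{"fn": "move_arm", "kwargs": {
  "motion": [
    {"travel": [-4,-0.8,0],"twist": [0,0,0],"jaw": 2.5},
    {"travel": [-4,-0.8,0],"twist": [0,0,0],"jaw": 2.5},
    {"travel": [-4,-0.6,0],"twist": [0,0,0],"jaw": 2.5},
    {"travel": [-3,-0.5,0],"twist": [0,0,0],"jaw": 2.5},
    {"travel": [-2,-0.3,0],"twist": [0,0,0],"jaw": 2.5}
  ]
}}

```text
time: 6.8
position: [502.2, 61.7, 194.5]
ee_rot: [-0.0, 0.708, 0.707, -0.0]
contact_force: [0.4, 0.2, -2.4]
grip_width: 27.7
grip_force: 25.0
```

{"fn": "move_arm", "kwargs": {
  "motion": [
    {"travel": [0,0,0],"twist": [0,0,0],"jaw": 2.5},
    {"travel": [0,0,0],"twist": [0,0,0],"jaw": 2.5},
    {"travel": [0,0,0],"twist": [0,0,0],"jaw": 2.5}
  ]
}}

```text
time: 7.1
position: [503.3, 64.5, 194.7]
ee_rot: [0.0, 0.707, 0.707, 0.0]
contact_force: [0.9, -0.1, -2.8]
grip_width: 28.3
grip_force: 25.0
```

```bash
python3 - <<'E'
from h import *
a=capture('top');b=capture('side');s=read_state();p=s['position'];print(p,s['grip_width'],s['grip_force'],s['contact_force'])
def t(im,u,v,s=66):
    return cv2.resize(im[v-s//2:v+s//2,u-s//2:u+s//2],(396,396),interpolation=cv2.INTER_CUBIC)
cv2.imwrite('pics/c3.png',np.hstack([t(a,244,228),t(b,291,215)]))
# expected axle silhouette foot edges in side view given tool pose
f=p-[0,0,61+24+34];print(f,proj('side',f),proj('side',[502.9,63.7,50]))
E
```

```text
[503.21546982  64.65128161 194.65876408] 27.933283052658545 24.99962478876114 [ 0.14488433 -0.04351672 -1.80206098]
[503.21546982  64.65128161  75.65876408] [[291.21763799 212.11172975]] [[291.01230776 220.69453378]]
```

View pics/c3.png

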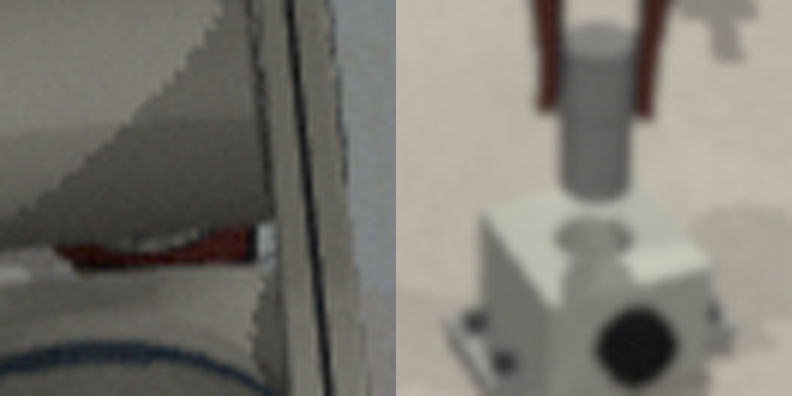

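The axle hangs upright over the bore, within about 1 mm in the side view. I'll descend gently.

{"fn": "move_arm", "kwargs": {
  "motion": [
    {"travel": [0,0,1.2],"twist": [0,0,0],"jaw": 2.5},
    {"travel": [0,0,0.8],"twist": [0,0,0],"jaw": 2.5},
    {"travel": [0,0,0.3],"twist": [0,0,0],"jaw": 2.5},
    {"travel": [0,0,0.2],"twist": [0,0,0],"jaw": 2.5},
    {"travel": [0,0,0.2],"twist": [0,0,0],"jaw": 2.5}
  ]
}}

```text
time: 7.7
position: [503.0, 63.7, 167.3]
ee_rot: [-0.0, 0.707, 0.707, -0.0]
contact_force: [-0.1, -0.5, -2.9]
grip_width: 27.8
grip_force: 25.0
```

{"fn": "move_arm", "kwargs": {
  "motion": [
    {"travel": [0,0,0.15],"twist": [0,0,0],"jaw": 2.5},
    {"travel": [0,0,0.1],"twist": [0,0,0],"jaw": 2.5}
  ]
}}

```text
time: 7.9
position: [503.1, 63.7, 165.2]
ee_rot: [0.0, 0.707, 0.707, 0.0]
contact_force: [-0.5, 0.7, -1.3]
grip_width: 28.1
grip_force: 25.0
```

{"fn": "move_arm", "kwargs": {
  "motion": [
    {"travel": [0,0,0.3],"twist": [0,0,0],"jaw": 2.5},
    {"travel": [0,0,0.3],"twist": [0,0,0],"jaw": 2.5},
    {"travel": [0,0,0.3],"twist": [0,0,0],"jaw": 2.5}
  ]
}}

```text
time: 8.2
position: [503.0, 63.7, 156.0]
ee_rot: [0.0, 0.707, 0.707, 0.0]
contact_force: [-0.1, 0.4, -2.9]
grip_width: 27.9
grip_force: 25.0
```

{"fn": "move_arm", "kwargs": {
  "motion": [
    {"travel": [0,0,0.4],"twist": [0,0,0],"jaw": 2.5},
    {"travel": [0,0,0.4],"twist": [0,0,0],"jaw": 2.5}
  ]
}}

```text
time: 8.4
position: [502.9, 63.7, 147.8]
ee_rot: [-0.0, 0.707, 0.707, -0.0]
contact_force: [0.3, 0.1, -2.5]
grip_width: 27.7
grip_force: 25.0
```

Home is at TCP z of about 133.6, so I'm going on down.

{"fn": "move_arm", "kwargs": {
  "motion": [
    {"travel": [0,0,0.4],"twist": [0,0,0],"jaw": 2.5},
    {"travel": [0,0,0.4],"twist": [0,0,0],"jaw": 2.5},
    {"travel": [0,0,0.3],"twist": [0,0,0],"jaw": 2.5},
    {"travel": [0,0,0.15],"twist": [0,0,0],"jaw": 2.5}
  ]
}}

```text
time: 8.8
position: [502.9, 63.7, 135.3]
ee_rot: [-0.0, 0.707, 0.707, -0.0]
contact_force: [0.5, -0.5, -2.4]
grip_width: 27.8
grip_force: 25.0
```

{"fn": "move_arm", "kwargs": {
  "motion": [
    {"travel": [0,0,0.15],"twist": [0,0,0],"jaw": 2.5},
    {"travel": [0,0,0.1],"twist": [0,0,0],"jaw": 2.5}
  ]
}}

```text
time: 9.0
position: [503.1, 63.7, 133.4]
ee_rot: [-0.0, 0.707, 0.707, 0.0]
contact_force: [-3.3, 0.4, 13.1]
grip_width: 27.9
grip_force: 25.0
```

Contact with the bottom at the expected height, so the axle is home. I'll release it, rise, travel to the pliers and turn the gripper.

{"fn": "move_arm", "kwargs": {
  "motion": [
    {"travel": [0,0,-0.1],"twist": [0,0,0],"jaw": 5},
    {"travel": [0,0,0],"twist": [0,0,0],"jaw": 5},
    {"travel": [0,0,-4],"twist": [0,0,0],"jaw": 5},
    {"travel": [0,0,-4.7],"twist": [0,0,0],"jaw": 6},
    {"travel": [0,0,-4.7],"twist": [0,0,0],"jaw": 8.5}
  ]
}}

```text
time: 9.5
position: [502.7, 63.7, 269.5]
ee_rot: [-0.0, 0.707, 0.707, -0.0]
contact_force: [1.2, 0.1, 0.0]
grip_width: 62.5
grip_force: 0.0
```

{"fn": "move_arm", "kwargs": {
  "motion": [
    {"travel": [-4.4,-0.28,0],"twist": [0,0,0],"jaw": 8.5},
    {"travel": [-4.4,-0.28,0],"twist": [0,0,0],"jaw": 8.5},
    {"travel": [-4.4,-0.28,0],"twist": [0,0,0],"jaw": 8.5},
    {"travel": [-4.4,-0.28,0],"twist": [0,0,0],"jaw": 8.5},
    {"travel": [-4.4,-0.28,0],"twist": [0,0,0],"jaw": 8.5}
  ]
}}

```text
time: 10.0
position: [488.7, -158.0, 268.6]
ee_rot: [0.0, 0.707, 0.707, 0.0]
contact_force: [0.7, 0.3, 1.2]
grip_width: 84.7
grip_force: 0.0
```

{"fn": "move_arm", "kwargs": {
  "motion": [
    {"travel": [-4.4,-0.28,0],"twist": [0,0,0],"jaw": 8.5},
    {"travel": [-4.4,-0.28,0],"twist": [0,0,0],"jaw": 8.5},
    {"travel": [-4.4,-0.28,0],"twist": [0,0,0],"jaw": 8.5},
    {"travel": [-4.3,-0.28,0],"twist": [0,0,0],"jaw": 8.5},
    {"travel": [0,0,0],"twist": [0,0,0.1457],"jaw": 8.5}
  ]
}}

```text
time: 10.5
position: [477.4, -336.0, 268.6]
ee_rot: [0.001, 0.758, 0.652, -0.0]
contact_force: [0.2, -0.2, -0.9]
grip_width: 85.1
grip_force: 0.0
```

{"fn": "move_arm", "kwargs": {
  "motion": [
    {"travel": [0,0,0],"twist": [0,0,0.1457],"jaw": 8.5},
    {"travel": [0,0,0],"twist": [0,0,0.1457],"jaw": 8.5},
    {"travel": [0,0,0],"twist": [0,0,0.1457],"jaw": 8.5},
    {"travel": [0,0,0],"twist": [0,0,0.1457],"jaw": 8.5},
    {"travel": [0,0,0],"twist": [0,0,0.1457],"jaw": 8.5}
  ]
}}

```text
time: 11.0
position: [477.6, -331.3, 268.3]
ee_rot: [0.0, 0.941, 0.338, 0.0]
contact_force: [-0.3, -0.1, 0.1]
grip_width: 85.1
grip_force: 0.0
```

{"fn": "move_arm", "kwargs": {
  "motion": [
    {"travel": [0,0,0],"twist": [0,0,0.1457],"jaw": 8.5},
    {"travel": [0,0,0],"twist": [0,0,0.1457],"jaw": 8.5},
    {"travel": [0,0,0],"twist": [0,0,0.1457],"jaw": 8.5},
    {"travel": [0,0,0],"twist": [0,0,0.1457],"jaw": 8.5},
    {"travel": [0,0,0],"twist": [0,0,0],"jaw": 8.5}
  ]
}}

```text
time: 11.5
position: [477.7, -331.3, 268.4]
ee_rot: [0.0, 0.998, 0.056, 0.0]
contact_force: [-0.4, -1.0, 0.5]
grip_width: 85.1
grip_force: 0.0
```

```bash
python3 - <<'E'
from h import *
a=capture('top');b=capture('side');s=read_state();p=s['position'];print(p,s['ee_rot'],s['joint_positions'])
def t(im,u,v,s=80):
    return cv2.resize(im[v-s//2:v+s//2,u-s//2:u+s//2],(400,400),interpolation=cv2.INTER_CUBIC)
A=t(a,394,230);B=t(b,308,147);A2=t(a,250,228);B2=t(b,291,215)
cv2.imwrite('pics/c4.png',cv2.resize(np.vstack([np.hstack([A,B]),np.hstack([A2,B2])]),(600,600)))
E
```

```text
[ 477.63357521 -331.29494119  268.30075255] [8.95555415e-05 9.98280576e-01 5.86163492e-02 8.27120605e-05] [-6.26889435e-01  4.01423071e-01  1.75553013e+00 -4.07201742e-05
  9.84398008e-01  8.26629484e-01]
```

View pics/c4.png

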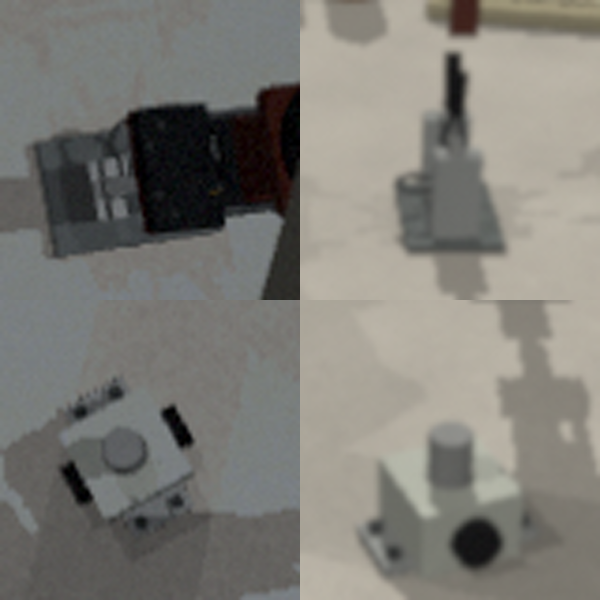

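```bash
python3 - <<'E'
from h import *
s=read_state();p=s['position'];ty=np.array([.117,-.993,0]);tx=np.array([.993,.117,0])
for k in(42.5,48,54): print('finger tip near',k,proj('side',p-ty*k-[0,0,80])[0])
for x in(474,478,482,486):
  piv=np.array([x,-331,81.])
  py=-ty
  print(x,'near handle top',proj('side',piv+py*25+[0,0,70])[0],'far',proj('side',piv-py*25+[0,0,70])[0],'near post top',proj('side',piv+py*50+[0,0,2])[0],'ring',proj('side',piv+tx*25-[0,0,45])[0],proj('top',piv+tx*25-[0,0,45])[0],'barend top',proj('top',piv+py*42)[0])
print('obs handle', [268+(454-300)/3.75-.4,107+53/3.75],'far',268+164/3.75-.4,'post',[268+(458-300)/3.75-.4,107+150/3.75],'ring side',[268+(415-300)/3.75,107+182/3.75])
E
```

```text
finger tip near 42.5 [311.59435573 115.18711111]
finger tip near 48 [311.75792405 115.83668749]
finger tip near 54 [311.93788881 116.5514267 ]
474 near handle top [311.5431411 124.8944175] far [310.15655297 119.03990055] near post top [310.91797424 148.56293155] ring [301.08290204 155.13897956] [389.02677875 229.94190548] barend top [380.18413271 240.24680756]
478 near handle top [310.23018783 124.83744716] far [308.88982717 118.98753549] near post top [309.62061923 148.49594045] ring [299.85921603 155.0729126 ] [388.94931435 228.44821436] barend top [380.1102622  238.66973159]
482 near handle top [308.91840422 124.78056457] far [307.62419277 118.9352527 ] near post top [308.32440641 148.42903273] ring [298.63656248 155.00691993] [388.87169888 226.95638195] barend top [380.03622883 237.09465637]
486 near handle top [307.60779073 124.72376964] far [306.3596502  118.88305212] near post top [307.02933624 148.36220833] ring [297.41494174 154.94100152] [388.79393367 225.46641337] barend top [379.96203409 235.52158822]
obs handle [308.6666666666667, 121.13333333333333] far 311.33333333333337 post [309.73333333333335, 147.0] ring side [298.6666666666667, 155.53333333333333]
```

Axle home in the bore, and the gripper sits over the handles within about 2 mm. Descending.

{"fn": "move_arm", "kwargs": {
  "motion": [
    {"travel": [0,0,2.5],"twist": [0,0,0],"jaw": 8.5},
    {"travel": [0,0,2.5],"twist": [0,0,0],"jaw": 8.5},
    {"travel": [0,0,2.1],"twist": [0,0,0],"jaw": 8.5},
    {"travel": [0,0,1.0],"twist": [0,0,0],"jaw": 8.5},
    {"travel": [0,0,0],"twist": [0,0,0],"jaw": 6}
  ],
  "squeeze": 8
}}

```text
time: 12.1
position: [477.1, -330.9, 186.0]
ee_rot: [-0.001, 0.998, 0.058, -0.001]
contact_force: [0.2, -0.3, -0.1]
grip_width: 80.2
grip_force: 0.0
```

{"fn": "move_arm", "kwargs": {
  "motion": [
    {"travel": [0,0,0],"twist": [0,0,0],"jaw": 5},
    {"travel": [0,0,0],"twist": [0,0,0],"jaw": 4.6},
    {"travel": [0,0,0],"twist": [0,0,0],"jaw": 4.2},
    {"travel": [0,0,0],"twist": [0,0,0],"jaw": 4.0}
  ]
}}

```text
time: 12.5
position: [478.2, -331.7, 188.4]
ee_rot: [0.001, 0.998, 0.057, 0.001]
contact_force: [0.3, 0.6, 6.0]
grip_width: 48.4
grip_force: 3.9
```

{"fn": "move_arm", "kwargs": {
  "motion": [
    {"travel": [0,0,0],"twist": [0,0,0],"jaw": 3.8},
    {"travel": [0,0,0],"twist": [0,0,0],"jaw": 3.4},
    {"travel": [0,0,0],"twist": [0,0,0],"jaw": 3.0}
  ],
  "squeeze": 15
}}

```text
time: 12.8
position: [478.5, -331.7, 188.7]
ee_rot: [0.001, 0.998, 0.057, 0.001]
contact_force: [-0.7, 1.0, 10.2]
grip_width: 30.8
grip_force: 6.1
```

{"fn": "move_arm", "kwargs": {
  "motion": [
    {"travel": [0,0,0],"twist": [0,0,0],"jaw": 2.6},
    {"travel": [0,0,0],"twist": [0,0,0],"jaw": 2.4},
    {"travel": [0,0,0],"twist": [0,0,0],"jaw": 2.3},
    {"travel": [0,0,0],"twist": [0,0,0],"jaw": 2.3}
  ],
  "squeeze": 30
}}

```text
time: 13.2
position: [478.5, -331.7, 189.0]
ee_rot: [0.001, 0.998, 0.057, 0.001]
contact_force: [-2.1, 2.2, 11.0]
grip_width: 25.2
grip_force: 30.0
```

{"fn": "move_arm", "kwargs": {
  "motion": [
    {"travel": [0,0,-0.5],"twist": [0,0,0],"jaw": 2.2},
    {"travel": [0,0,-1.0],"twist": [0,0,0],"jaw": 2.2},
    {"travel": [0,0,-2.0],"twist": [0,0,0],"jaw": 2.2},
    {"travel": [0,0,-3.0],"twist": [0,0,0],"jaw": 2.2},
    {"travel": [0,0,-3.5],"twist": [0,0,0],"jaw": 2.2}
  ],
  "squeeze": 40
}}

```text
time: 13.7
position: [476.9, -330.8, 287.5]
ee_rot: [-0.001, 0.998, 0.057, -0.001]
contact_force: [0.8, -0.5, -3.1]
grip_width: 24.5
grip_force: 40.0
```

{"fn": "move_arm", "kwargs": {
  "motion": [
    {"travel": [0,0,-2.5],"twist": [0,0,0],"jaw": 2.2},
    {"travel": [0,0,-1.0],"twist": [0,0,0],"jaw": 2.2},
    {"travel": [0,0,0],"twist": [0,0,0],"jaw": 2.2},
    {"travel": [0,0,0],"twist": [0,0,0],"jaw": 2.2}
  ]
}}

```text
time: 14.1
position: [477.0, -330.9, 321.0]
ee_rot: [-0.001, 0.998, 0.057, -0.001]
contact_force: [-0.0, 0.9, -2.6]
grip_width: 24.4
grip_force: 40.0
```

```bash
python3 - <<'E'
from h import *
b=capture('side');a=capture('top');s=read_state();p=s['position'];print(p,s['ee_rot'],s['grip_width'],s['grip_force'],s['contact_force'],s['ft_torque'])
tx=np.array([.993,.117,0])
print(proj('side',p+25*tx-[0,0,153]),proj('side',p-[0,0,108]))
def t(im,u,v,s=80):
    return cv2.resize(im[v-s//2:v+s//2,u-s//2:u+s//2],(400,400),interpolation=cv2.INTER_CUBIC)
u,v=proj('side',p-[0,0,108])[0].astype(int);print(u,v)
u2,v2=proj('top',p+25*tx-[0,0,153])[0].astype(int);print(u2,v2)
cv2.imwrite('pics/c5.png',np.hstack([t(a,u2,v2),t(b,u,v)]))
E
```

```text
[ 476.94656524 -330.81918663  320.41548326] [-9.71341719e-04  9.98393377e-01  5.66413454e-02 -1.21624631e-03] 24.14956880100018 39.988165497779846 [-0.49417746 -0.55272923 -2.80205614] [-0.04646202  0.11760923 -0.04797519]
[[302.10996939 116.88854775]] [[311.06279063 102.77263117]]
311 102
406 224
```

View pics/c5.png

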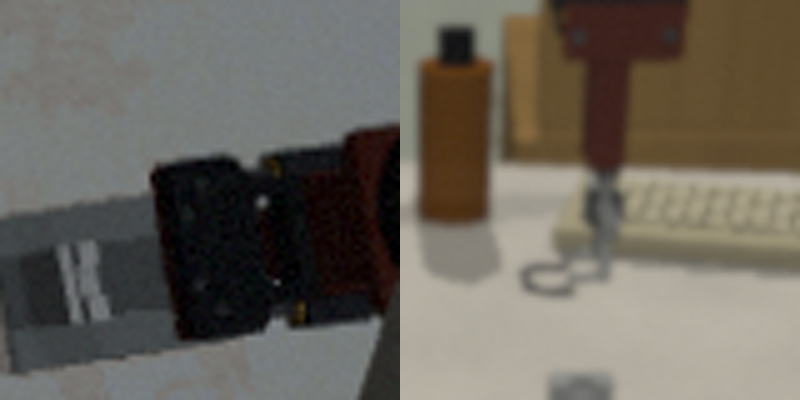

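The pliers hang level out of the stand, and the ring at (549,277) lies about 3 mm further ahead of the tool than nominal. I'll carry them over to the axle.

{"fn": "move_arm", "kwargs": {
  "motion": [
    {"travel": [0.2,-1.5,0],"twist": [0,0,0],"jaw": 2.2},
    {"travel": [0.4,-3.0,0],"twist": [0,0,0],"jaw": 2.2},
    {"travel": [0.4,-3.9,0],"twist": [0,0,0],"jaw": 2.2},
    {"travel": [0.4,-3.9,0],"twist": [0,0,0],"jaw": 2.2},
    {"travel": [0.4,-3.9,0],"twist": [0,0,0],"jaw": 2.2}
  ]
}}

```text
time: 14.7
position: [476.3, -166.0, 321.3]
ee_rot: [-0.001, 0.998, 0.056, -0.001]
contact_force: [0.3, -0.0, -1.8]
grip_width: 24.7
grip_force: 40.0
```

{"fn": "move_arm", "kwargs": {
  "motion": [
    {"travel": [0.45,-3.9,0],"twist": [0,0,0],"jaw": 2.2},
    {"travel": [0.45,-3.9,0],"twist": [0,0,0],"jaw": 2.2},
    {"travel": [0.45,-3.9,0],"twist": [0,0,0],"jaw": 2.2},
    {"travel": [0.45,-3.9,0],"twist": [0,0,0],"jaw": 2.2},
    {"travel": [0.4,-3.5,0],"twist": [0,0,0],"jaw": 2.2}
  ]
}}

```text
time: 15.2
position: [476.3, 26.4, 321.5]
ee_rot: [-0.0, 0.998, 0.057, -0.001]
contact_force: [0.4, -0.8, -2.8]
grip_width: 24.7
grip_force: 40.0
```

{"fn": "move_arm", "kwargs": {
  "motion": [
    {"travel": [0.4,-2.5,0],"twist": [0,0,0],"jaw": 2.2},
    {"travel": [0,-1.0,0],"twist": [0,0,0],"jaw": 2.2},
    {"travel": [0,0,2.0],"twist": [0,0,0],"jaw": 2.2},
    {"travel": [0,0,2.0],"twist": [0,0,0],"jaw": 2.2},
    {"travel": [0,0,1.5],"twist": [0,0,0],"jaw": 2.2}
  ]
}}

```text
time: 15.7
position: [476.4, 59.2, 265.8]
ee_rot: [0.0, 0.998, 0.057, -0.001]
contact_force: [-0.5, 0.1, -1.5]
grip_width: 24.4
grip_force: 40.0
```

{"fn": "move_arm", "kwargs": {
  "motion": [
    {"travel": [0,0,0],"twist": [0,0,0],"jaw": 2.2},
    {"travel": [0,0,0],"twist": [0,0,0],"jaw": 2.2},
    {"travel": [0,0,0],"twist": [0,0,0],"jaw": 2.2}
  ]
}}

```text
time: 16.0
position: [477.8, 59.1, 267.9]
ee_rot: [0.0, 0.998, 0.057, 0.001]
contact_force: [-0.2, -0.1, -2.6]
grip_width: 24.6
grip_force: 40.0
```

```bash
python3 - <<'E'
from h import *
b=capture('side');a=capture('top');s=read_state();p=s['position'];print(p,s['ee_rot'],s['grip_width'],s['contact_force'])
q=s['ee_rot'];M=R.from_quat([q[1],q[2],q[3],q[0]]).as_matrix();print(M.round(3))
for d in(25,28): print(d,proj('side',p+d*M[:,0]-[0,0,153]))
print('axle top',proj('side',[503,63.7,82]))
def t(im,u,v,s=66):
    return cv2.resize(im[v-s//2:v+s//2,u-s//2:u+s//2],(396,396),interpolation=cv2.INTER_CUBIC)
cv2.imwrite('pics/c6.png',np.hstack([t(a,244,228),t(b,293,205)]))
E
```

```text
[477.84392698  59.16610973 267.99126944] [-3.28202212e-05  9.98397747e-01  5.65807047e-02  7.49318472e-04] 24.564673034479647 [-0.8290712   0.11359868 -1.37756844]
[[ 0.994  0.113  0.001]
 [ 0.113 -0.994  0.   ]
 [ 0.001  0.    -1.   ]]
25 [[292.11215517 197.49966217]]
28 [[290.81847459 197.48637019]]
axle top [[291.43078654 209.67980964]]
```

View pics/c6.png

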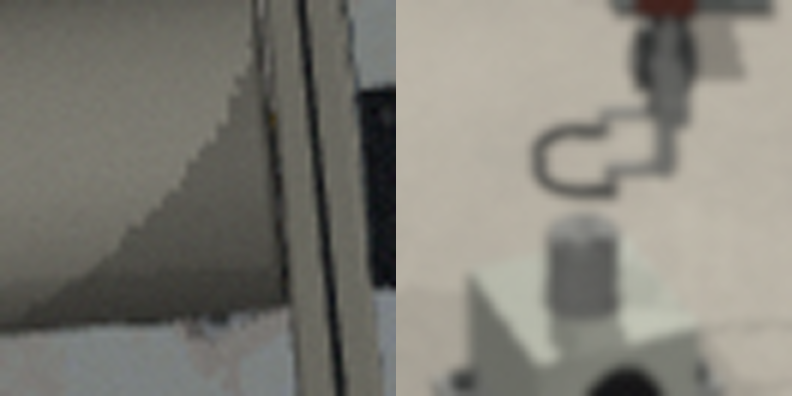

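```bash
python3 - <<'E'
from h import *
s=read_state();p=s['position'];x=np.array([.994,.113,0]);y=np.array([.113,-.994,0])
f=lambda P:((proj('side',P)[0]-[260,172]+.4)*6+[396,0]).round(1)
print('fingertip near',f(p-80*np.array([0,0,1])-y*13),f(p-80*np.array([0,0,1])-y*22))
for d in(-3,0,3):
  o=p+d*x
  print(d,'pivot',f(o-[0,0,108]),'leg',[f(o-[0,0,138]+y*k) for k in(-10,10)],'ring c',f(o+25*x-[0,0,153]),'front',f(o+47*x-[0,0,153]), 'sides',f(o+25*x-[0,0,153]+22*y),f(o+25*x-[0,0,153]-22*y))
print('axle top',f([503,63.7,82]))
E
```

```text
fingertip near [668.1   6.2] [669.8  18.1]
-3 pivot [669.8  55.1] leg [array([667.4, 136.8]), array([663.9, 109.6])] ring c [598.8 155.5] front [541.9 155. ] sides [596.4 125.9] [601.3 186.5]
0 pivot [661.8  55.1] leg [array([659.5, 136.7]), array([656.1, 109.5])] ring c [591.  155.5] front [534.1 155. ] sides [588.8 125.8] [593.4 186.4]
3 pivot [653.8  55. ] leg [array([651.6, 136.6]), array([648.3, 109.5])] ring c [583.3 155.4] front [526.4 154.9] sides [581.2 125.8] [585.5 186.3]
axle top [587.  228.5]
```

Bias-corrected, the ring is about 2.5 mm short in x and 2 mm short in y. I'll correct that, lower to just above the axle top and check.

{"fn": "move_arm", "kwargs": {
  "motion": [
    {"travel": [0.25,-0.16,0.8],"twist": [0,0,0],"jaw": 2.2},
    {"travel": [0,0,1.0],"twist": [0,0,0],"jaw": 2.2},
    {"travel": [0,0,0.8],"twist": [0,0,0],"jaw": 2.2},
    {"travel": [0,0,0],"twist": [0,0,0],"jaw": 2.2},
    {"travel": [0,0,0],"twist": [0,0,0],"jaw": 2.2}
  ]
}}

```text
time: 16.6
position: [479.5, 61.1, 240.7]
ee_rot: [0.0, 0.998, 0.057, -0.001]
contact_force: [-0.4, -0.5, -2.5]
grip_width: 24.8
grip_force: 40.0
```

```bash
python3 - <<'E'
from h import *
b=capture('side');s=read_state();p=s['position'];print(p,s['ee_rot'],s['grip_width'],s['contact_force'])
u,v=291,209
c=cv2.resize(b[v-20:v+20,u-22:u+28],(750,600),interpolation=cv2.INTER_CUBIC)
cv2.imwrite('pics/c7.png',cv2.normalize(c,None,0,255,cv2.NORM_MINMAX))
f=lambda P:((proj('side',P)[0]-[269,189]+.47)*15).round(0)
x=np.array([.994,.113,0]);y=np.array([.113,-.994,0]);o=p-[0,0,153]
print([f(o+k*x) for k in(21,23,25,43,45)],f([503,63.7,82]),f([488.5,63.7,82]),f([517.5,63.7,82]))
E
```

```text
[479.74649792  61.0770042  241.00462397] [ 2.19592995e-05  9.98393033e-01  5.66683707e-02 -2.17736281e-04] 24.881372573783654 [ 0.01928533 -0.67452277 -1.68318456]
[array([360., 286.]), array([347., 286.]), array([335., 286.]), array([220., 284.]), array([207., 284.])] [344. 317.] [436. 324.] [252. 311.]
```

View pics/c7.png

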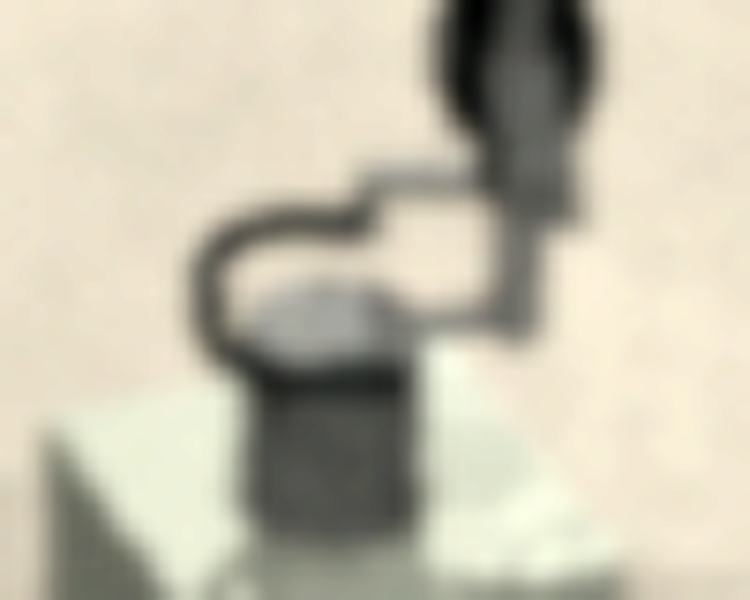

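The ring is centred round the axle top: its front edge is at x≈193 px and the axle centre at x≈330 px, which leaves under 1 mm error. Descending.

{"fn": "move_arm", "kwargs": {
  "motion": [
    {"travel": [0,0,0.3],"twist": [0,0,0],"jaw": 2.2},
    {"travel": [0,0,0.3],"twist": [0,0,0],"jaw": 2.2},
    {"travel": [0,0,0.3],"twist": [0,0,0],"jaw": 2.2},
    {"travel": [0,0,0.3],"twist": [0,0,0],"jaw": 2.2}
  ]
}}

```text
time: 17.05
position: [479.7, 61.1, 229.0]
ee_rot: [0.0, 0.998, 0.057, 0.0]
contact_force: [0.7, 0.3, -1.1]
grip_width: 24.4
grip_force: 40.0
```

{"fn": "move_arm", "kwargs": {
  "motion": [
    {"travel": [0,0,0.4],"twist": [0,0,0],"jaw": 2.2},
    {"travel": [0,0,0.4],"twist": [0,0,0],"jaw": 2.2},
    {"travel": [0,0,0.4],"twist": [0,0,0],"jaw": 2.2}
  ]
}}

```text
time: 17.35
position: [479.7, 61.1, 216.8]
ee_rot: [0.0, 0.998, 0.057, -0.0]
contact_force: [0.9, -0.5, -2.5]
grip_width: 24.7
grip_force: 40.0
```

{"fn": "move_arm", "kwargs": {
  "motion": [
    {"travel": [0,0,0.4],"twist": [0,0,0],"jaw": 2.2},
    {"travel": [0,0,0.3],"twist": [0,0,0],"jaw": 2.2},
    {"travel": [0,0,0.15],"twist": [0,0,0],"jaw": 2.2}
  ]
}}

```text
time: 17.65
position: [479.6, 61.1, 208.3]
ee_rot: [-0.0, 0.998, 0.057, -0.0]
contact_force: [0.3, -0.2, -2.5]
grip_width: 24.7
grip_force: 40.0
```

{"fn": "move_arm", "kwargs": {
  "motion": [
    {"travel": [0,0,0.1],"twist": [0,0,0],"jaw": 2.2},
    {"travel": [0,0,0.1],"twist": [0,0,0],"jaw": 2.2}
  ]
}}

```text
time: 17.85
position: [479.8, 61.1, 206.7]
ee_rot: [-0.0, 0.998, 0.057, 0.0]
contact_force: [0.3, -0.8, -3.0]
grip_width: 24.7
grip_force: 40.0
```

{"fn": "move_arm", "kwargs": {
  "motion": [
    {"travel": [0,0,0.1],"twist": [0,0,0],"jaw": 2.2},
    {"travel": [0,0,0],"twist": [0,0,0],"jaw": 2.2}
  ]
}}

```text
time: 18.05
position: [479.8, 61.1, 205.6]
ee_rot: [0.0, 0.998, 0.057, 0.0]
contact_force: [1.0, -0.4, -1.4]
grip_width: 24.9
grip_force: 40.0
```

{"fn": "move_arm", "kwargs": {
  "motion": [
    {"travel": [0,0,0.05],"twist": [0,0,0],"jaw": 2.2},
    {"travel": [0,0,0],"twist": [0,0,0],"jaw": 2.2}
  ]
}}

```text
time: 18.25
position: [479.8, 61.1, 205.2]
ee_rot: [0.0, 0.998, 0.057, 0.0]
contact_force: [0.9, -0.3, -1.5]
grip_width: 24.7
grip_force: 40.0
```

{"fn": "move_arm", "kwargs": {
  "motion": [
    {"travel": [0,0,0.05],"twist": [0,0,0],"jaw": 2.2},
    {"travel": [0,0,0],"twist": [0,0,0],"jaw": 2.2}
  ]
}}

```text
time: 18.45
position: [479.7, 61.1, 205.0]
ee_rot: [0.0, 0.998, 0.057, 0.0]
contact_force: [-2.5, 0.3, 3.9]
grip_width: 24.6
grip_force: 40.0
```

{"fn": "move_arm", "kwargs": {
  "motion": [
    {"travel": [0,0,0.05],"twist": [0,0,0],"jaw": 2.2},
    {"travel": [0,0,0],"twist": [0,0,0],"jaw": 2.2}
  ]
}}

```text
time: 18.65
position: [479.6, 61.1, 204.8]
ee_rot: [0.0, 0.998, 0.057, -0.0]
contact_force: [-3.7, -0.7, 9.8]
grip_width: 24.5
grip_force: 40.0
```

Touched the housing face at TCP z of about 205, as predicted. I'll back off about 1 mm and check before handing in.

{"fn": "move_arm", "kwargs": {
  "motion": [
    {"travel": [0,0,-0.12],"twist": [0,0,0],"jaw": 2.2},
    {"travel": [0,0,0],"twist": [0,0,0],"jaw": 2.2},
    {"travel": [0,0,0],"twist": [0,0,0],"jaw": 2.2},
    {"travel": [0,0,0],"twist": [0,0,0],"jaw": 2.2}
  ]
}}

```text
time: 19.05
position: [479.7, 61.1, 205.2]
ee_rot: [0.0, 0.998, 0.057, -0.0]
contact_force: [-0.7, 0.4, -1.9]
grip_width: 24.6
grip_force: 40.0
```

```bash
python3 - <<'E'
from h import *
b=capture('side');s=read_state();print(s['position'],s['grip_width'],s['grip_force'],s['contact_force'])
u,v=291,214
c=cv2.resize(b[v-20:v+20,u-22:u+28],(750,600),interpolation=cv2.INTER_CUBIC)
cv2.imwrite('pics/c8.png',cv2.normalize(c,None,0,255,cv2.NORM_MINMAX))
E
```

```text
[479.73264691  61.10099442 205.18198348] 24.52811306633452 39.98828887939453 [-0.54959029  0.43915741 -2.25818184]
```

View pics/c8.png

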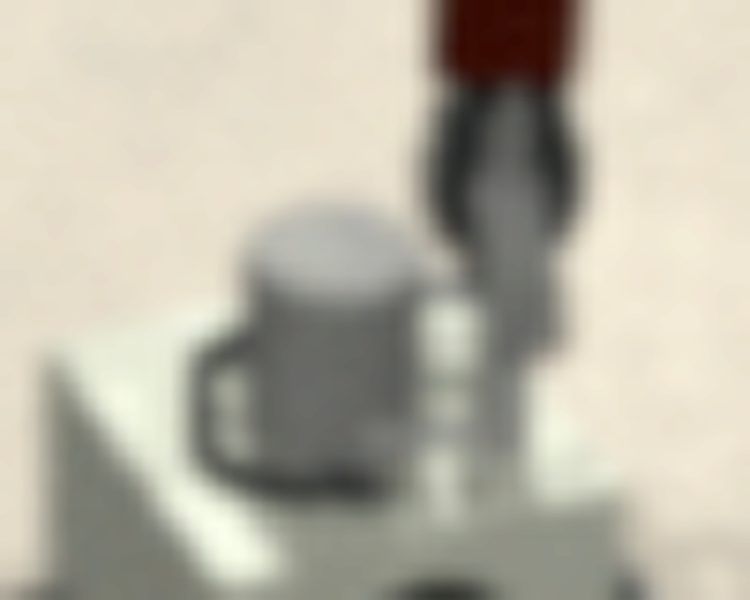

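The ring lies level round the axle at the housing face with about 1 mm centring error, held at 40 N and free of contact.

```bash
python3 -c "
from station import *
print(finish_job())"
```

```text
the job is handed in; nothing more can be done
None
```

I handed the job in at about 19 s. The axle is home in the bore, and the squeezed pliers are held with the spread ring level round the groove, about 1 mm off centre and not pressing on the housing. The judged result was not shown.

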